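# Set the clearance screw to a light drag on the gauge blade

### The job

Two alike clearance stands are on the bench and one has a gauge blade lying in its gap. Turn that stand's adjusting screw clockwise by its flat bar head, without pulling the gauge out, until the sprung foot just drags on the blade: touching it, but only lightly pressed, which is when the bar lies square across the stand's overhead arm. Leave the other stand's screw as it is, and let go.

Things in the scene. Friction and masses are not known exactly. Their poses are not given: they have to be found in the camera images.
- screw (a joint): Adjusting screw of the stand that holds the gauge, rad; grows clockwise seen from above (0 to 2.3, starts at 0.25 to 0.8), vertical axis. Screw and foot sink 6 mm per rad. Friction 0.15 N m; it stays where left. The foot meets the blade at 1.25; light drag is about 1.3 to 1.75, best 1.5, where the bar lies square across the stand's arm; beyond, the blade is pinched too hard.
- screw_grip (a point): Point on that screw's axis at the height to grip, 8 mm below the top of its steel bar head (bar 46 long, 12 wide, 26 high; this point is 116 to 130 mm above the bench). x axis along the bar, y across its 12 mm width, z up; it turns and sinks with the screw. The bar's underside is 24 mm above the stand's arm at joint value 0, less 6 mm per rad.
- stand: Fixed stand with the gauge in its gap: dark base 104 x 70 mm, grey post away from the robot, grey overhead arm 36 wide pointing towards the robot, top 88 mm above the bench. Origin on the bench under the screw axis; x runs from screw to post. An alike empty stand is at least 130 mm away; either may be on the left, each yawed up to 0.25 rad.
- foot: Brass pin foot of that screw, 10 mm diameter, origin at the centre of its underside; it does not turn. It is sprung inside the screw: 2 N to start moving, then 2 N more per mm.
- gauge: Loose gauge: flat steel blade 80 x 20 x 5 mm lying in the gap on the stand's anvil (top 40 mm above the bench), with a black handle block 30 x 18 x 11 mm at the end towards the robot. Origin at the underside of the blade's centre, x along the blade away from the handle, z up.
- spare_bar_end (a point): End of the bar head of the other, empty stand's alike screw, 23 mm from its axis; that screw must not be turned.

How it is judged:
By the outcome, as a careful person would: the job done as asked, in the order asked, and still so for the second after the job is handed in, with the robot touching nothing.
It also fails if it takes over 32 s, if anything falls off the work surface, if the arm or the gripper's body presses on something with over 40 N, if the wrist force passes 120 N, or if a joint passes its speed limit or range.

### The arm

A 6-joint arm with a two-finger parallel gripper is mounted at the origin on the work surface; the furniture and walls round the work are solid. World frame = base frame: x ahead of the robot, y to its left, z up, the work surface at z = 0. Lengths are in mm, angles in rad, forces in N, time in s.
With the tool pointing down it reaches from about 400 to 925 mm from the base axis. Payload 12.5 kg.
Tool frame: the origin (TCP) lies at the very end of the fingers, on their centre line; the grasp point (between the pads) lies 19 mm behind it (env.grip_point_offset is the distance from the TCP to the grasp point, in mm); z points along the fingers, y is the direction in which the jaws open and shut (so a half turn about z gives the same grasp; the last joint's range is limited). The gripper opens to 95 mm and grips with 3 to 60 N. Pads are 20 mm wide; open, the fingers measure 119 mm over their backs; the gripper's body (75 mm by 180 mm) begins 59 mm behind the grasp point.
Start: joints at [-1.402, 0.491, 1.559, -0, 1.092, -0.106], TCP at [169.619, -601.561, 214.661] pointing down, gripper open.
Joint ranges: [-3.1, 3.1], [-0.84, 2.19], [0.05, 2.79], [-1.13, 4.28], [0.06, 2.93], [-2.69, 2.69]. Speed limits (rad/s): [2.22, 2.22, 2.79, 3.14, 3.14, 3.14].

### API

Orientations are given as [roll, pitch, yaw] about the fixed x, y, z axes, in that order (R = Rz(yaw) Ry(pitch) Rx(roll)).
In Python, from cell import env gives the robot as it stands.
- The arm moves only by the tool drive_tool, never from a script. Its argument "commands" is a list of rows, each an object of numbers: "dx", "dy", "dz": the shift along the world's x, y, z in mm; "yaw": the turn about the world's z in degrees. In form: [{"dx": .., "dy": .., "dz": .., "yaw": ..}, ...]. A call has 1 to 5 rows; each row shifts and turns the commanded pose from where the row before left it; what a row does not reach is not made up. A row lasts 1/12 s, in which the tool goes at most 41.7 mm and 7.16 degrees, less where a joint would pass 70% of its speed; a pose out of reach is approached as far as the arm can. A call with a gripper value outside its range is refused whole. "grip" is the opening, from 0 (shut) to 1 (fully open), set as the call begins (left out, the last holds). The fingers move at their own pace and stop on an object; the grip force is fixed at half the most. Time passes only in rows, so rows that do not move let the fingers close. It gives the time, the measured TCP pose, the force and the opening at its end, in the units of the state.
- env.state(): the state, without advancing time (a new reading comes with each control period).
- env.read_camera(name): name is "side" or "top" or "wrist"; returns the picture (384x512x3 uint8, red, green, blue); there is no depth.
- env.calibration(name): a dict with "intrinsics" (3x3 intrinsics, pixels), "rvec" (rotation vector, rad) and "tvec" (3), from world to camera coordinates, as OpenCV has them. Camera axes: x right, y down, z forward; pixel columns grow to the right and rows downward; lengths in mm; the calibration is good to about 2 mm. A picture is of the moment at which its call begins: read the wrist's pose just before it. calibration takes no time and is no camera call; for the wrist camera it gives the pose at the moment of the call.
- env.job_done(): hands the job in, once; it reports no verdict.
Trained networks look in the newest picture that a camera, given by its name, has taken for a name from the list of things; names that differ only in an ending like _2 or _b are one class to them, and where a whole thing is asked for, a point or a joint stands for the part that bears it (a point fixed in the world has none). Each returns a list of dicts, best first, with "conf" (0 to 1); they miss things now and then, are a little off and sometimes report something else, mostly with a low value. They report only what shows in the picture. A call takes as long as a camera call.
- env.trace(query, camera): "pixels" (384x512 bool, what is visible of it) and "pixel" ([column, row] in pixels, amid what is visible of it).
- env.place_of(query, camera): "pixel" ([column, row] in pixels: a listed point, or the origin of a listed thing).
The state is a dict: "t": time; "joints": joint angles; "qvel": joint speeds; "tau": joint torques, N m; "eef_pos": TCP position; "tcp_rot": TCP orientation; "ft_force": force on the tool from outside, world axes, zero at the start; "moment": the same for the moment, N m; "opening": opening from 0.0 (shut) to 1.0 (fully open).
Only numpy, scipy, OpenCV 4.12 (cv2) and the standard library are available. Lean on these libraries where they do the work, as an engineer would, in place of code of your own. Each camera call takes 0.05 s, during which the arm holds its last target.

## Working session

There is one attempt and no reset: what is moved stays moved. The work goes in short steps, Python scripts to look and compute and a tool call to move; the robot and the scene stay as the last step left them, time stands still between calls to the robot, and variables do not carry over. Pictures are saved under pics/ and viewed, and the job is handed in when it is done.

Besides the shell and the picture viewer there is one more tool, called after "Call:" by a JSON object that holds its "method" and its "body". drive_tool: Moves the arm, as the interface text tells. Its arguments: {"type":"object","properties":{"commands":{"type":"array"},"grip":{"type":"number"}},"required":["commands"]}

```bash
mkdir -p pics
python3 - <<'E'
from cell import env
import cv2
s=env.state();print(s['t'],s['eef_pos'],s['tcp_rot'],s['opening'])
for c in ['top','side']:
    im=env.read_camera(c); cv2.imwrite(f'pics/{c}0.png',im[:,:,::-1])
    for q in ['screw_grip','gauge','stand','spare_bar_end']:
        print(c,q,[(r['pixel'],round(r['conf'],2)) for r in env.place_of(q,c)])
E
```

```text
0.0 [ 169.56207554 -601.31144508  214.08237266] [-3.14052422e+00 -4.20823275e-05  2.74871515e-01] 1.0001107502476592
top screw_grip [([309.6, 175.4], 0.52)]
top gauge [([306.2, 193.1], 0.64)]
top stand [([301.8, 184.4], 0.76)]
top spare_bar_end [([188.2, 211.2], 0.67)]
side screw_grip [([266.5, 155.6], 0.7)]
side gauge [([275.0, 189.5], 0.51)]
side stand [([264.3, 202.0], 0.68)]
side spare_bar_end [([280.2, 210.7], 0.59)]
```

View pics/top0.png

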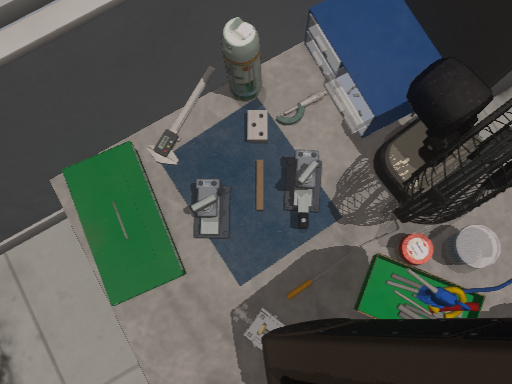

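View pics/side0.png

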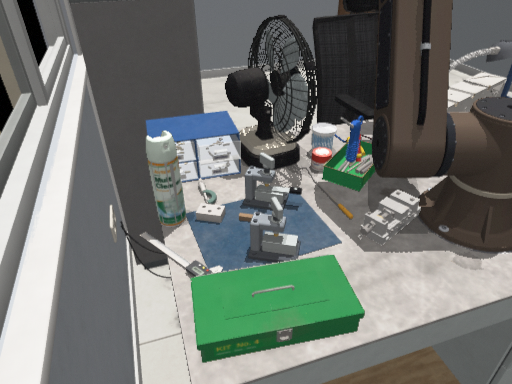

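```bash
cat > h.py <<'E'
import numpy as np,cv2
from cell import env
def cam(c):
    k=env.calibration(c);K=np.array(k['intrinsics'],float);R=cv2.Rodrigues(np.array(k['rvec'],float))[0];t=np.array(k['tvec'],float).ravel();return K,R,t
def ray(c,px):
    K,R,t=cam(c);d=R.T@np.linalg.inv(K)@np.array([px[0],px[1],1.]);return -R.T@t,d/np.linalg.norm(d)
def atz(c,px,z):
    o,d=ray(c,px);return o+d*(z-o[2])/d[2]
def tri(c1,p1,c2,p2):
    o1,d1=ray(c1,p1);o2,d2=ray(c2,p2)
    a=np.linalg.lstsq(np.c_[d1,-d2],o2-o1,rcond=None)[0]
    A=o1+a[0]*d1;B=o2+a[1]*d2;return (A+B)/2,np.linalg.norm(A-B)
def proj(c,P):
    K,R,t=cam(c);q=K@(R@np.array(P,float)+t);return q[:2]/q[2]
E
python3 - <<'E'
from h import *
np.set_printoptions(precision=1,suppress=True)
print('campos',ray('top',(0,0))[0],ray('side',(0,0))[0])
print(tri('top',(309.6,175.4),'side',(266.5,155.6)))
print('stand',tri('top',(301.8,184.4),'side',(264.3,202)))
print('gauge',tri('top',(306.2,193.1),'side',(275,189.5)))
print('spare',tri('top',(188.2,211.2),'side',(280.2,210.7)))
E
```

```text
campos [311.3 103.9 922.8] [355.  822.8 582. ]
(array([494. ,  33.7, 131.5]), np.float64(7.714465680709875))
stand (array([502.1,  37.4,  -3.3]), np.float64(0.2176708604778394))
gauge (array([476.3,  32.2,  35.9]), np.float64(1.5990963185394371))
spare (array([430.4, 240.7, 131.5]), np.float64(4.637668680038564))
```

Run:
```python
from h import *
np.set_printoptions(precision=1,suppress=True)
print('motor',tri('top',(448,95),'side',(245,88)))
print('base',tri('top',(405,155),'side',(270,150)), atz('top',(395,150),20),atz('side',(270,150),20))
for u in [(380,150),(400,215),(512,180),(512,60)]:
    print(u,[atz('top',u,z)[:2] for z in (0,150,300)])
print('grille lower-left end',tri('top',(402,218),'side',(310,110)))
print('side grille top',[atz('side',(280,18),z) for z in (300,350,400,250)])
for c,f in (('top',(160,80,352,180+80)),('side',(200,0,400,270))):
    im=cv2.imread(f'pics/{c}0.png')[f[1]:f[3],f[0]:f[2]]
    im=cv2.resize(im,None,fx=4 if c=='top' else 2.2,fy=4 if c=='top' else 2.2,interpolation=cv2.INTER_CUBIC)[:600,:800]
    cv2.imwrite(f'pics/{c}0z.png',im)
```

```text
motor (array([ 597.6, -175. ,  219.7]), np.float64(0.4504522910773247))
base (array([ 534.3, -153.5,   48.6]), np.float64(26.486554823503198)) [ 565.9 -143.8   20. ] [ 529.3 -199.7   20. ]
(380, 150) [array([ 571.7, -119.5]), array([529.4, -83.2]), array([487. , -46.9])]
(400, 215) [array([ 440.4, -152.1]), array([ 419.4, -110.5]), array([398.4, -68.9])]
(512, 180) [array([ 509.8, -372.6]), array([ 477.5, -295.1]), array([ 445.2, -217.7])]
(512, 60) [array([ 762.6, -397.5]), array([ 689.2, -316. ]), array([ 615.8, -234.5])]
grille lower-left end (array([409.2, -99.3, 200.5]), np.float64(2.8793957766653966))
side grille top [array([ 589.4, -738.9,  300. ]), array([ 547.8, -462. ,  350. ]), array([ 506.3, -185.1,  400. ]), array([  631. , -1015.9,   250. ])]
```

View pics/top0z.png

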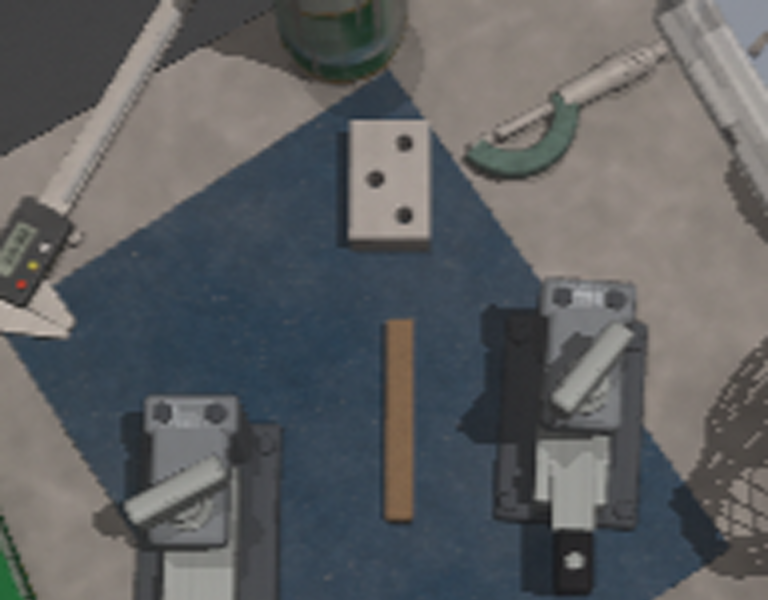

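View pics/side0z.png

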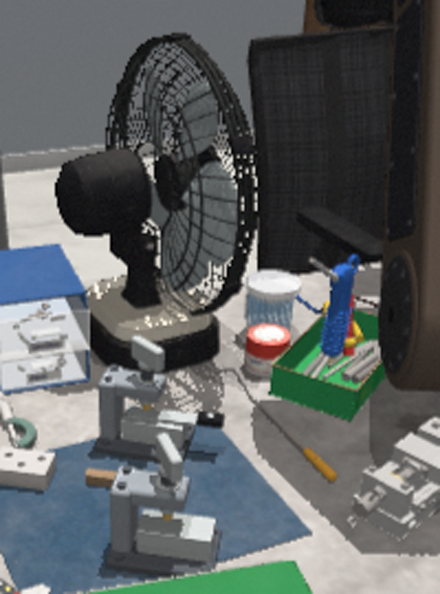

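Run:
```python
from h import *
np.set_printoptions(precision=1,suppress=True)
f=lambda u:(u[0]/4+160,u[1]/4+80)
a=atz('top',f((560,403)),135);b=atz('top',f((627,333)),135)
print(a,b,(a+b)/2,np.linalg.norm(a-b),np.degrees(np.arctan2(*(b-a)[1::-1])))
# arm edges top z=88
l=[atz('top',f(u),88) for u in [(543,285),(539,425),(635,290),(620,430)]]
print(l)
for i in (0,2): d=l[i]-l[i+1];print(np.degrees(np.arctan2(d[1],d[0])))
print(env.state()['t'])
for q in ['gauge','stand','screw_grip']:
    r=env.trace(q,'top'); print(q,[(x['conf'],x['pixel'],cv2.minAreaRect(np.argwhere(x['pixels'])[:,::-1].astype(np.float32))) for x in r])
```

```text
[480.   50.3 135. ] [510.6  21.4 135. ] [495.3  35.8 135. ] 42.13145995068058 -43.467861729484
[array([545.1,  54.1,  88. ]), array([480. ,  56.7,  88. ]), array([542.6,  12.4,  88. ]), array([477.6,  20.5,  88. ])]
-2.2615579636000698
-7.091293529430194
0.5
gauge [(0.72, [307.0, 208.4], ((303.0, 208.5), (39.0, 10.0), 90.0))]
stand [(0.79, [301.8, 173.8], ((302.39654541015625, 180.25863647460938), (35.35065460205078, 60.718570709228516), 3.3664605617523193))]
screw_grip [(0.5, [307.5, 172.6], ((307.4668884277344, 172.8701934814453), (9.291177749633789, 26.38694190979004), 41.987213134765625))]
```

Call:
{"method": "drive_tool", "body": {"commands": [{"dz": 40, "yaw": 7}, {"dz": 40, "yaw": 7}, {"dz": 40, "yaw": 7}, {"dz": 40, "yaw": 7}, {"dz": 40, "yaw": 7}]}}

```text
invalid input
```

Call:
{"method": "drive_tool", "body": {"commands": [{"dx": 0, "dy": 0, "dz": 40, "yaw": 7}, {"dx": 0, "dy": 0, "dz": 40, "yaw": 7}, {"dx": 0, "dy": 0, "dz": 40, "yaw": 7}, {"dx": 0, "dy": 0, "dz": 40, "yaw": 7}, {"dx": 0, "dy": 0, "dz": 40, "yaw": 7}], "grip": 1}}

```text
t: 1.07
eef_pos: [169.6, -601.1, 416.9]
tcp_rot: [3.141, 0.0, 0.892]
ft_force: [-1.2, -0.5, 0.2]
opening: 0.997
```

Call:
{"method": "drive_tool", "body": {"commands": [{"dx": 10, "dy": 15, "dz": 35, "yaw": 7}, {"dx": 20, "dy": 20, "dz": 28, "yaw": 7}, {"dx": 25, "dy": 30, "dz": 0, "yaw": 7}, {"dx": 25, "dy": 30, "dz": 0, "yaw": 7}, {"dx": 25, "dy": 30, "dz": 0, "yaw": 7}]}}

```text
t: 1.48
eef_pos: [275.2, -475.2, 478.0]
tcp_rot: [3.141, 0.001, 1.502]
ft_force: [1.1, 0.0, 0.4]
opening: 1.0
```

Call:
{"method": "drive_tool", "body": {"commands": [{"dx": 20, "dy": 35, "dz": 0, "yaw": 7}, {"dx": 20, "dy": 35, "dz": 0, "yaw": 7}, {"dx": 20, "dy": 35, "dz": 0, "yaw": 7}, {"dx": 20, "dy": 35, "dz": 0, "yaw": 7}, {"dx": 15, "dy": 35, "dz": 0, "yaw": 7}]}}

```text
t: 1.9
eef_pos: [370.4, -299.6, 477.7]
tcp_rot: [3.141, 0.0, 2.114]
ft_force: [0.6, -0.3, -0.1]
opening: 1.001
```

Call:
{"method": "drive_tool", "body": {"commands": [{"dx": 10, "dy": 38, "dz": 0, "yaw": 5}, {"dx": 10, "dy": 38, "dz": 0, "yaw": 5}, {"dx": 10, "dy": 38, "dz": 0, "yaw": 5.4}, {"dx": 10, "dy": 38, "dz": 0, "yaw": 0}, {"dx": 10, "dy": 38, "dz": 0, "yaw": 0}]}}

```text
t: 2.32
eef_pos: [419.5, -109.6, 477.9]
tcp_rot: [3.141, 0.001, 2.377]
ft_force: [0.7, 0.1, -0.4]
opening: 1.001
```

Call:
{"method": "drive_tool", "body": {"commands": [{"dx": 10, "dy": 38, "dz": 0, "yaw": 0}, {"dx": 15, "dy": 37, "dz": 0, "yaw": 0}, {"dx": 15, "dy": 35, "dz": -10, "yaw": 0}, {"dx": 15, "dy": 35, "dz": -15, "yaw": 0}, {"dx": 0, "dy": 0, "dz": -40, "yaw": 0}]}}

```text
t: 2.73
eef_pos: [477.0, 38.2, 415.1]
tcp_rot: [3.136, 0.005, 2.381]
ft_force: [1.9, 0.2, -0.3]
opening: 0.999
```

Call:
{"method": "drive_tool", "body": {"commands": [{"dx": 0, "dy": 0, "dz": -40, "yaw": 0}, {"dx": 0, "dy": 0, "dz": -40, "yaw": 0}, {"dx": 0, "dy": 0, "dz": -30, "yaw": 0}, {"dx": 0, "dy": 0, "dz": 0, "yaw": 0}]}}

```text
t: 3.07
eef_pos: [472.5, 33.7, 297.9]
tcp_rot: [-3.136, -0.006, 2.376]
ft_force: [-0.4, 0.1, -0.1]
opening: 1.002
```

Run:
```python
from h import *
np.set_printoptions(precision=2,suppress=True)
s=env.state();print(s['t'],s['eef_pos'],s['tcp_rot'],s['joints'])
im=env.read_camera('wrist'); cv2.imwrite('pics/w1.png',im[:,:,::-1])
print(ray('wrist',(0,0))[0])
for q in ['screw_grip','gauge','stand']:
    print(q,[(r['pixel'],r['conf']) for r in env.place_of(q,'wrist')])
    print(q,[(x['conf'],x['pixel'],cv2.minAreaRect(np.argwhere(x['pixels'])[:,::-1].astype(np.float32))) for x in env.trace(q,'wrist')])
```

```text
3.0667 [472.46  33.7  297.94] [-3.14 -0.01  2.38] [-0.07  0.19  1.79  0.    1.17 -0.87]
[418.51  87.94 472.92]
screw_grip [([275.6, 197.3], 0.66)]
screw_grip [(0.87, [272.2, 195.9], ((272.5, 197.0), (40.0, 15.0), 90.0))]
gauge [([264.0, 175.4], 0.56)]
gauge [(0.62, [249.6, 158.9], ((247.25001525878906, 157.75), (52.32590103149414, 14.849241256713867), 45.0))]
stand [([267.5, 178.7], 0.96), ([264.0, 176.5], 0.3)]
stand [(0.7, [276.9, 187.4], ((273.9878234863281, 184.10977172851562), (79.49244689941406, 44.509525299072266), 51.34019470214844))]
```

View pics/w1.png

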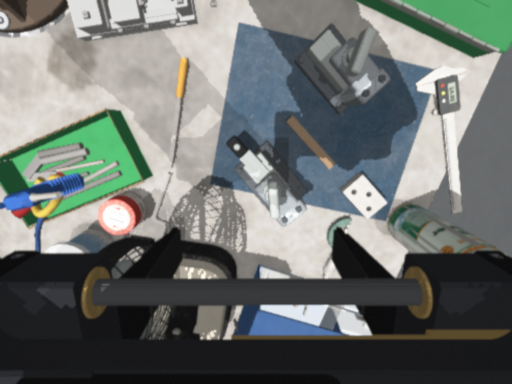

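Run:
```python
from h import *
np.set_printoptions(precision=2,suppress=True)
s=env.state();print(s['t'],s['eef_pos'],s['tcp_rot'])
print('grip wrist',atz('wrist',(275.6,197.3),126))
print('stand org',atz('wrist',(267.5,178.7),0))
print('gauge',atz('wrist',(264,175.4),40))
print('expect px',proj('wrist',(495,36,126)))
im=cv2.imread('pics/w1.png')[120:240,200:360]
cv2.imwrite('pics/w1z.png',cv2.resize(im,None,fx=5,fy=5,interpolation=cv2.INTER_CUBIC))
```

```text
3.4167 [475.16  33.32 304.28] [3.14 0.   2.38]
grip wrist [505.84  37.24 126.  ]
stand org [504.58  31.03   0.  ]
gauge [489.99  35.48  40.  ]
expect px [268.87 191.86]
```

View pics/w1z.png

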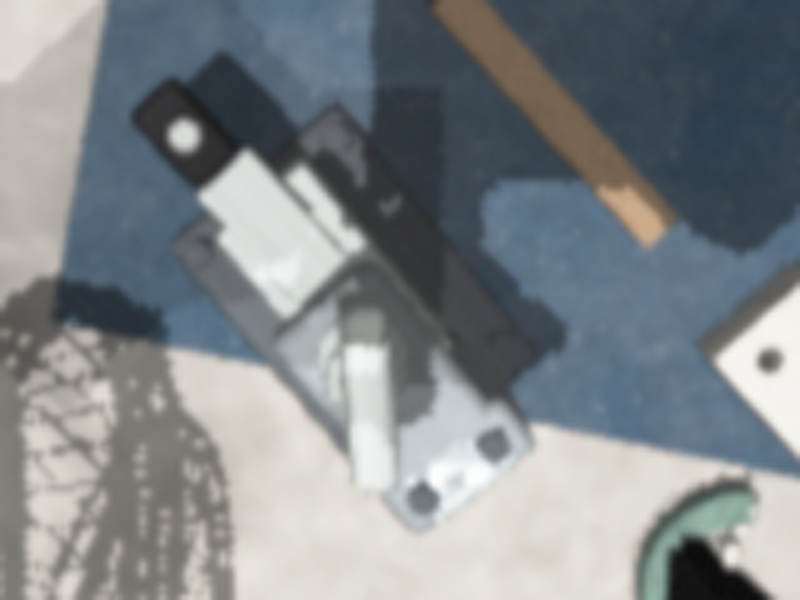

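Run:
```python
from h import *
np.set_printoptions(precision=2,suppress=True)
s=env.state();print(s['t'],s['eef_pos'],s['tcp_rot'])
im=env.read_camera('wrist')[:,:,::-1]
cv2.imwrite('pics/w2z.png',cv2.resize(im[120:240,200:360],None,fx=5,fy=5,interpolation=cv2.INTER_CUBIC))
r=env.place_of('screw_grip','wrist')[0];print(r, atz('wrist',r['pixel'],126))
r=env.place_of('stand','wrist')[0];print(r, atz('wrist',r['pixel'],0))
```

```text
3.4167 [475.16  33.32 304.28] [3.14 0.   2.38]Traceback (most recent call last):
  File "<stdin>", line 6, in <module>
IndexError: list index out of range
```

View pics/w2z.png

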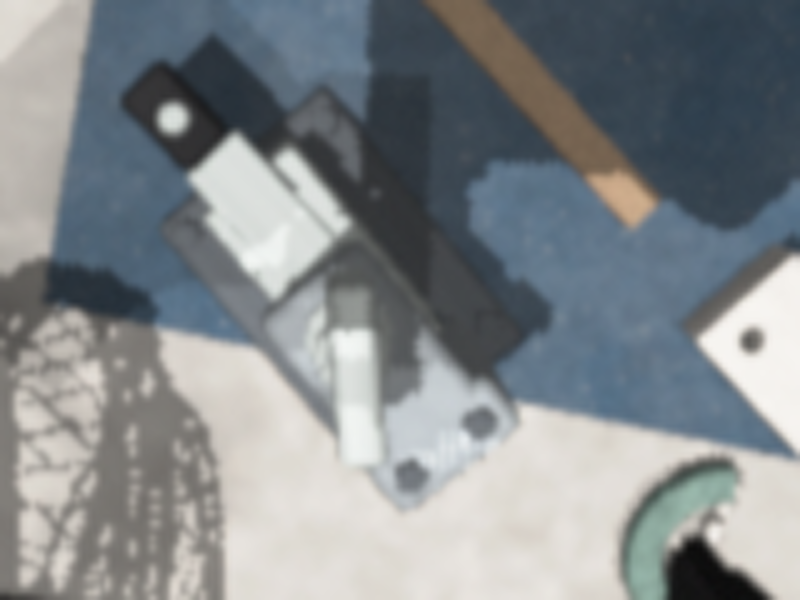

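Run:
```python
from h import *
np.set_printoptions(precision=1,suppress=True)
f=lambda u:(u[0]/5+200-.4,u[1]/5+120-.4)
C=[atz('wrist',f(u),134) for u in [(331,328),(372,326),(383,462),(342,464)]]
print(C,sum(C)/4)
d=(C[2]+C[3]-C[0]-C[1])/2;print(np.linalg.norm(d),np.degrees(np.arctan2(d[1],d[0])))
A=[atz('wrist',f(u),88) for u in [(405,510),(518,415),(266,318),(350,240)]]
print(A,[np.degrees(np.arctan2(*(A[i]-A[i+2])[1::-1])) for i in (0,1)],np.degrees(np.arctan2(*(A[1]-A[0])[1::-1])), (A[0]+A[1])/2,(A[2]+A[3])/2)
G=[atz('wrist',f(u),45) for u in [(172,118)]];print(G)
print(np.degrees(env.state()['tcp_rot']))
# check the top estimate for consistency
w,h=27.,0
for p in ((495.3,35.8,135),): print(proj('top',p),proj('side',p))
```

```text
[array([484.1,  40.3, 134. ]), array([490.5,  47.7, 134. ]), array([517.4,  26.4, 134. ]), array([510.9,  18.8, 134. ])] [500.7  33.3 134. ]
34.30189079424258 -38.602662353777845
[array([545.5,  12.9,  88. ]), array([546.5,  54.1,  88. ]), array([478.8,  23.1,  88. ]), array([479.,  54.,  88.])] [np.float64(-8.707326890034937), np.float64(0.11738755911277367)] 88.55594685908694 [546.   33.5  88. ] [478.9  38.6  88. ]
[array([424.2,  37.5,  45. ])]
[179.9   0.1 136.1]
[308.4 172. ] [267.4 155.1]
```

Call:
{"method": "drive_tool", "body": {"commands": [{"dx": 10.5, "dy": 2, "dz": -35, "yaw": 0.5}, {"dx": 10.5, "dy": 1.5, "dz": -30, "yaw": 0}, {"dx": 0, "dy": 0, "dz": -30, "yaw": 0}, {"dx": 0, "dy": 0, "dz": -19, "yaw": 0}, {"dx": 0, "dy": 0, "dz": 0, "yaw": 0}]}}

```text
t: 3.93
eef_pos: [494.3, 37.0, 185.7]
tcp_rot: [-3.138, -0.004, 2.385]
ft_force: [0.6, 0.5, -0.2]
opening: 0.997
```

Call:
{"method": "drive_tool", "body": {"commands": [{"dx": 0, "dy": 0, "dz": 0, "yaw": 0}, {"dx": 0, "dy": 0, "dz": 0, "yaw": 0}]}}

```text
t: 4.1
eef_pos: [496.3, 36.9, 190.1]
tcp_rot: [3.14, 0.002, 2.385]
ft_force: [-0.1, -0.3, 0.3]
opening: 1.0
```

Run:
```python
from h import *
np.set_printoptions(precision=2,suppress=True)
s=env.state();print(s['t'],s['eef_pos'],np.degrees(s['tcp_rot']))
im=env.read_camera('wrist')[:,:,::-1]
cv2.imwrite('pics/w3.png',im)
print(proj('wrist',(496,36.7,134)),[proj('wrist',(496+23*c,36.7+23*d,134)) for c,d in ((.73,-.68),(-.73,.68))])
for q in ['screw_grip','stand']:
  for r in env.place_of(q,'wrist'): print(q,r, atz('wrist',r['pixel'],126 if q!='stand' else 0))
im=env.read_camera('side')[:,:,::-1]
cv2.imwrite('pics/s3.png',cv2.resize(im[80:280,180:400],None,fx=3,fy=3))
```

```text
4.1 [496.35  36.88 190.12] [179.92   0.09 136.64]
[255.61 214.51] [array([255.8 , 240.35]), array([255.41, 187.27])]
screw_grip {'pixel': [255.3, 215.6], 'conf': 0.92} [498.44  33.95 126.  ]
stand {'pixel': [258.9, 186.0], 'conf': 0.89} [504.24  34.03   0.  ]
```

View pics/w3.png

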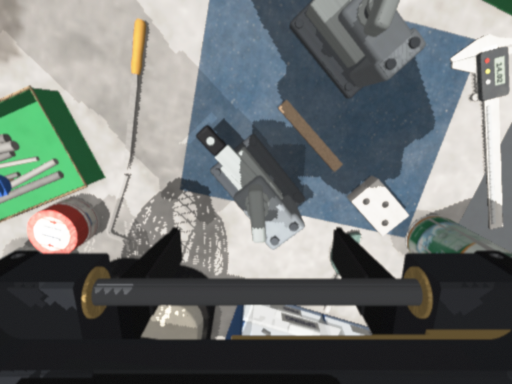

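View pics/s3.png

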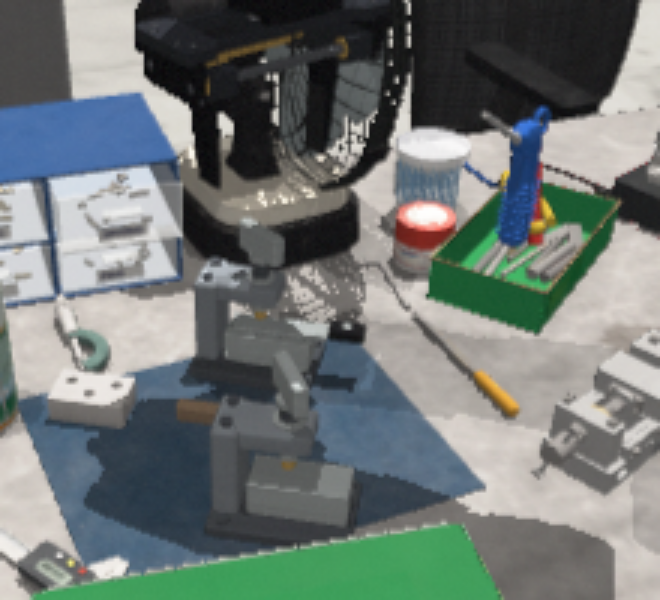

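Run:
```python
import cv2
im=cv2.imread('pics/w3.png')[170:260,200:320]
cv2.imwrite('pics/w3z.png',cv2.resize(im,None,fx=6,fy=6,interpolation=cv2.INTER_CUBIC))
```

```text
(no output)
```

View pics/w3z.png

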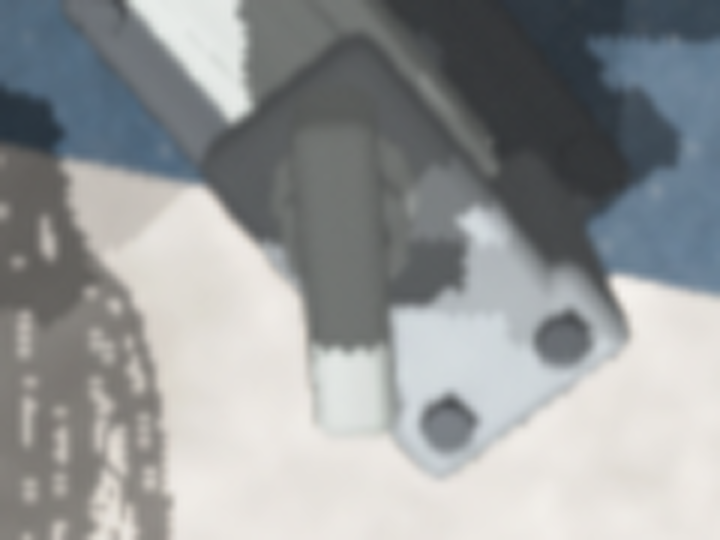

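Run:
```python
from h import *
np.set_printoptions(precision=1,suppress=True)
f=lambda u:(u[0]/6+200-.4,u[1]/6+170-.4)
C=[atz('wrist',f(u),134.4) for u in [(297,122),(374,118),(388,434),(314,436)]]
d=(C[2]+C[3]-C[0]-C[1])/2
print(sum(C)/4,np.linalg.norm(d),np.linalg.norm(C[1]-C[0]),np.degrees(np.arctan2(d[1],d[0])))
A=[atz('wrist',f(u),88) for u in [(208,165),(440,478),(360,38),(632,335)]]
for i in (0,2): print(A[i],A[i+1],np.degrees(np.arctan2(*(A[i+1]-A[i])[1::-1])))
```

```text
[497.4  36.5 134.4] 45.449147941842874 10.232759277985206 -40.64298195710356
[479.9  23.1  88. ] [546.2  13.   88. ] -8.60694402107171
[481.5  55.1  88. ] [548.9  53.7  88. ] -1.2302511678342536
```

Call:
{"method": "drive_tool", "body": {"commands": [{"dx": 1, "dy": -0.5, "dz": -25, "yaw": 2.5}, {"dx": 0, "dy": 0, "dz": -25, "yaw": 0}, {"dx": 0, "dy": 0, "dz": -20, "yaw": 0}, {"dx": 0, "dy": 0, "dz": -12, "yaw": 0}, {"dx": 0, "dy": 0, "dz": 0, "yaw": 0}]}}

```text
t: 4.72
eef_pos: [495.9, 36.4, 105.2]
tcp_rot: [-3.14, -0.002, 2.428]
ft_force: [0.5, -0.4, -0.5]
opening: 0.998
```

Call:
{"method": "drive_tool", "body": {"commands": [{"dx": 0, "dy": 0, "dz": 0, "yaw": 0}, {"dx": 0, "dy": 0, "dz": 0, "yaw": 0}, {"dx": 0, "dy": 0, "dz": 0, "yaw": 0}]}}

```text
t: 4.97
eef_pos: [497.2, 36.4, 107.8]
tcp_rot: [3.14, 0.002, 2.429]
ft_force: [0.7, -0.4, -0.2]
opening: 0.999
```

Run:
```python
from h import *
np.set_printoptions(precision=2,suppress=True)
s=env.state();print(s['t'],s['eef_pos'],np.degrees(s['tcp_rot']),s['ft_force'])
im=env.read_camera('wrist')[:,:,::-1]
cv2.imwrite('pics/w4.png',cv2.resize(im[150:350,130:390],None,fx=3,fy=3))
im=env.read_camera('side')[:,:,::-1]
cv2.imwrite('pics/s4.png',cv2.resize(im[80:230,180:380],None,fx=4,fy=4))
```

```text
4.9667 [497.2   36.44 107.82] [179.92   0.09 139.15] [ 0.73 -0.4  -0.24]
```

View pics/w4.png

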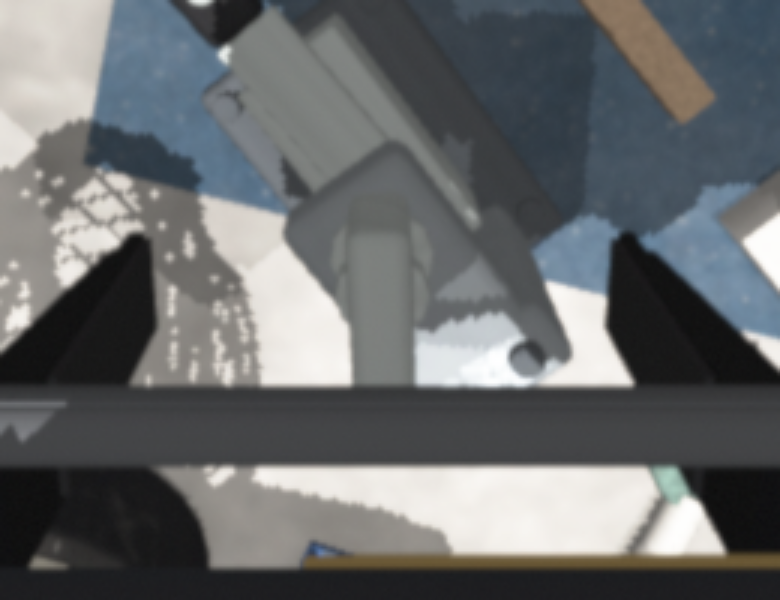

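View pics/s4.png

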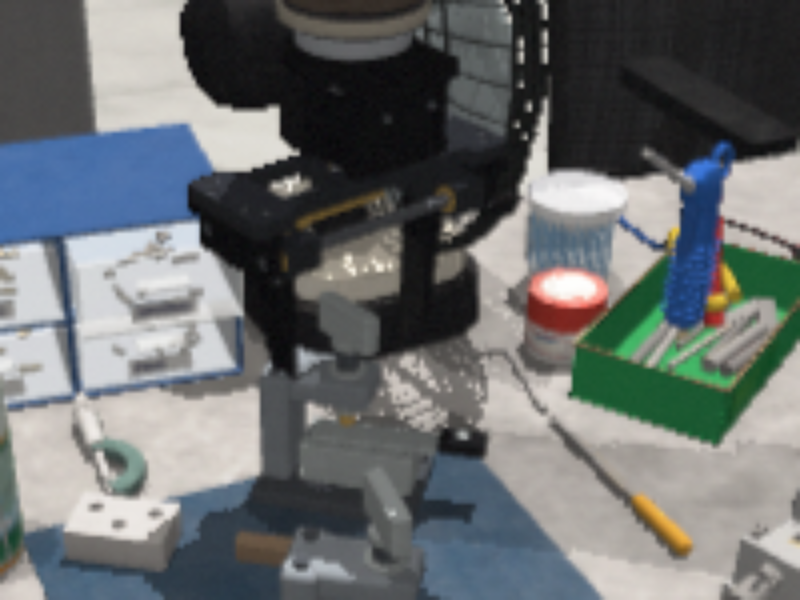

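Call:
{"method": "drive_tool", "body": {"commands": [{"dx": 0, "dy": 0, "dz": 0, "yaw": 0}, {"dx": 0, "dy": 0, "dz": 0, "yaw": 0}, {"dx": 0, "dy": 0, "dz": 0, "yaw": 0}, {"dx": 0, "dy": 0, "dz": 0, "yaw": 0}, {"dx": 0, "dy": 0, "dz": 0, "yaw": 0}], "grip": 0}}

```text
t: 5.48
eef_pos: [496.6, 36.5, 106.7]
tcp_rot: [3.141, 0.0, 2.429]
ft_force: [-0.6, -0.8, -0.9]
opening: 0.707
```

Call:
{"method": "drive_tool", "body": {"commands": [{"dx": 0, "dy": 0, "dz": 0, "yaw": 0}, {"dx": 0, "dy": 0, "dz": 0, "yaw": 0}, {"dx": 0, "dy": 0, "dz": 0, "yaw": 0}, {"dx": 0, "dy": 0, "dz": 0, "yaw": 0}, {"dx": 0, "dy": 0, "dz": 0, "yaw": 0}]}}

```text
t: 5.9
eef_pos: [496.6, 36.5, 106.6]
tcp_rot: [3.141, -0.0, 2.429]
ft_force: [-0.6, -0.0, 0.2]
opening: 0.357
```

Call:
{"method": "drive_tool", "body": {"commands": [{"dx": 0, "dy": 0, "dz": 0, "yaw": 0}, {"dx": 0, "dy": 0, "dz": 0, "yaw": 0}, {"dx": 0, "dy": 0, "dz": 0, "yaw": 0}, {"dx": 0, "dy": 0, "dz": 0, "yaw": 0}, {"dx": 0, "dy": 0, "dz": 0, "yaw": 0}]}}

```text
t: 6.32
eef_pos: [496.9, 36.7, 106.6]
tcp_rot: [3.141, 0.0, 2.429]
ft_force: [2.1, 3.5, -2.6]
opening: 0.127
```

Call:
{"method": "drive_tool", "body": {"commands": [{"dx": 0, "dy": 0, "dz": -0.4, "yaw": -4}, {"dx": 0, "dy": 0, "dz": -0.4, "yaw": -4}, {"dx": 0, "dy": 0, "dz": -0.4, "yaw": -4}, {"dx": 0, "dy": 0, "dz": -0.4, "yaw": -4}, {"dx": 0, "dy": 0, "dz": -0.4, "yaw": -4}]}}

```text
t: 6.73
eef_pos: [497.2, 36.9, 104.6]
tcp_rot: [3.14, 0.0, 2.076]
ft_force: [5.1, 6.9, -6.2]
opening: 0.123
```

Run:
```python
from h import *
np.set_printoptions(precision=2,suppress=True)
s=env.state();print(s['t'],s['eef_pos'],np.degrees(s['tcp_rot']),s['ft_force'],s['moment'],s['opening'])
```

```text
6.7333 [497.24  36.92 104.55] [179.91   0.01 118.95] [ 5.1   6.89 -6.2 ] [ 1.26 -1.1   0.2 ] 0.12344239983189755
```

Call:
{"method": "drive_tool", "body": {"commands": [{"dx": 0, "dy": 0, "dz": -0.5, "yaw": -4}, {"dx": 0, "dy": 0, "dz": -0.5, "yaw": -4}, {"dx": 0, "dy": 0, "dz": -0.5, "yaw": -4}, {"dx": 0, "dy": 0, "dz": -0.5, "yaw": -4}, {"dx": 0, "dy": 0, "dz": -0.5, "yaw": -4}]}}

```text
t: 7.15
eef_pos: [497.8, 37.0, 102.4]
tcp_rot: [3.139, -0.0, 1.727]
ft_force: [5.9, 8.3, -0.5]
opening: 0.123
```

Call:
{"method": "drive_tool", "body": {"commands": [{"dx": 0, "dy": 0, "dz": -0.4, "yaw": -4}, {"dx": 0, "dy": 0, "dz": -0.4, "yaw": -4}, {"dx": 0, "dy": 0, "dz": 0, "yaw": 0}, {"dx": 0, "dy": 0, "dz": 0, "yaw": 0}]}}

```text
t: 7.48
eef_pos: [498.0, 37.0, 101.6]
tcp_rot: [3.138, -0.001, 1.59]
ft_force: [6.8, 7.4, -2.8]
opening: 0.124
```

Run:
```python
from h import *
np.set_printoptions(precision=2,suppress=True)
s=env.state();print(s['t'],s['eef_pos'],np.degrees(s['tcp_rot']),s['ft_force'],s['moment'],s['opening'])
im=env.read_camera('wrist')[:,:,::-1]
cv2.imwrite('pics/w5.png',cv2.resize(im[150:350,130:390],None,fx=3,fy=3))
```

```text
7.4833 [498.01  37.   101.56] [179.81  -0.04  91.09] [ 6.83  7.36 -2.79] [ 1.37 -1.34 -0.11] 0.12419713069567835
```

View pics/w5.png

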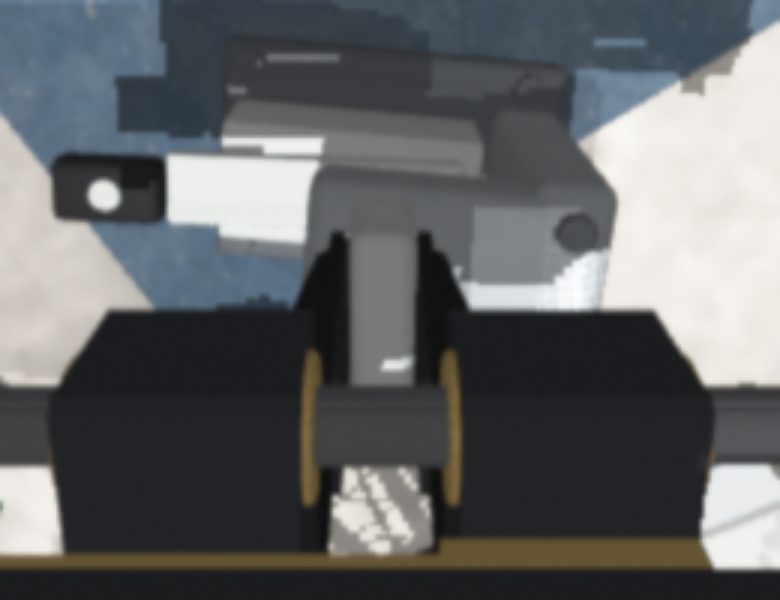

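Run:
```python
from h import *
s=env.state();print(s['t'],np.degrees(s['tcp_rot']))
im=env.read_camera('wrist')[:,:,::-1]
cv2.imwrite('pics/w6f.png',im)
cv2.imwrite('pics/w6.png',cv2.resize(im[155:255,195:345],None,fx=5,fy=5,interpolation=cv2.INTER_CUBIC))
print(env.calibration('wrist'))
```

```text
7.5333 [ 1.79814977e+02 -4.01984423e-02  9.11052320e+01]
{'intrinsics': array([[293.45250532,   0.        , 256.55501132],
       [  0.        , 293.45250532, 199.74107647],
       [  0.        ,   0.        ,   1.        ]]), 'rvec': array([-2.86192802, -0.02802873, -0.00709414]), 'tvec': array([-498.93431693,   26.27541131,  290.42374212])}
```

View pics/w6.png

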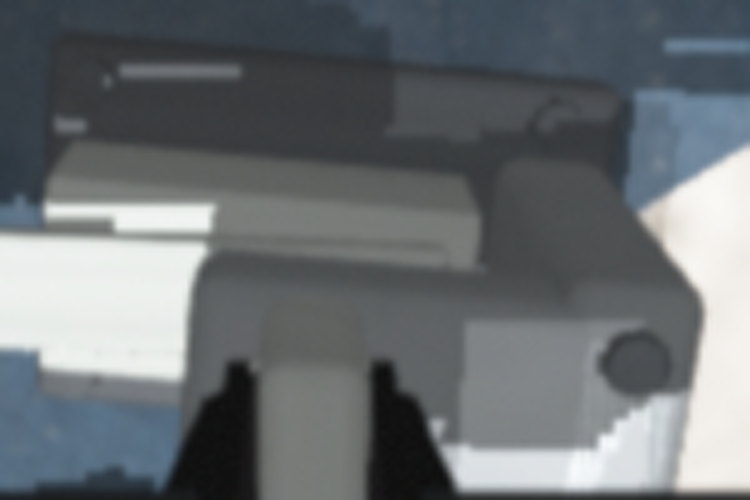

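Run:
```python
from h import *
f=lambda u:(u[0]/5+195-.4,u[1]/5+155-.4)
for a,b in [((60,37),(610,83)),((75,143),(465,178)),((225,253),(480,272)),((0,232),(205,243)),((215,283),(570,310)),((262,370),(262,480)),((367,370),(370,480))]:
    A=atz('wrist',f(a),40);B=atz('wrist',f(b),40);d=B-A
    print(np.degrees(np.arctan2(d[1],d[0])),np.linalg.norm(d))
```

```text
-3.6965852255603906 88.36320865872031
-4.160994729290058 63.83734775270443
-3.3605981739381074 42.59423931119159
-2.1074730031391535 33.902496740249724
-3.483424683821221 59.752862809919975
-89.3750809179737 20.47243472535695
-86.78500772864966 20.48940353850102
```

Call:
{"method": "drive_tool", "body": {"commands": [{"dx": 0, "dy": 0, "dz": -0.3, "yaw": -2.6}, {"dx": 0, "dy": 0, "dz": -0.2, "yaw": -2.5}, {"dx": 0, "dy": 0, "dz": 0, "yaw": 0}, {"dx": 0, "dy": 0, "dz": 0, "yaw": 0}]}}

```text
t: 7.92
eef_pos: [498.1, 37.0, 101.1]
tcp_rot: [3.138, -0.001, 1.501]
ft_force: [7.3, 8.1, -4.3]
opening: 0.122
```

Call:
{"method": "drive_tool", "body": {"commands": [{"dx": 0, "dy": 0, "dz": 0, "yaw": 0}, {"dx": 0, "dy": 0, "dz": 0, "yaw": 0}, {"dx": 0, "dy": 0, "dz": 0, "yaw": 0}, {"dx": 0, "dy": 0, "dz": 0, "yaw": 0}, {"dx": 0, "dy": 0, "dz": 0, "yaw": 0}], "grip": 0.6}}

```text
t: 8.33
eef_pos: [496.5, 36.3, 100.9]
tcp_rot: [-3.141, 0.0, 1.502]
ft_force: [0.3, 0.2, 0.2]
opening: 0.42
```

Call:
{"method": "drive_tool", "body": {"commands": [{"dx": 0, "dy": 0, "dz": 0, "yaw": 0}, {"dx": 0, "dy": 0, "dz": 0, "yaw": 0}, {"dx": 0, "dy": 0, "dz": 0, "yaw": 0}]}}

```text
t: 8.58
eef_pos: [496.6, 36.4, 100.9]
tcp_rot: [3.142, 0.0, 1.502]
ft_force: [-0.8, 0.2, 0.1]
opening: 0.585
```

Released cleanly. Rise and check.

Call:
{"method": "drive_tool", "body": {"commands": [{"dx": 0, "dy": 0, "dz": 20, "yaw": 0}, {"dx": 0, "dy": 0, "dz": 35, "yaw": 0}, {"dx": 0, "dy": 0, "dz": 40, "yaw": 0}, {"dx": 0, "dy": 0, "dz": 40, "yaw": 0}, {"dx": 0, "dy": 0, "dz": 40, "yaw": 0}]}}

```text
t: 9.0
eef_pos: [496.1, 36.5, 277.9]
tcp_rot: [-3.141, -0.0, 1.502]
ft_force: [0.1, 0.0, 0.7]
opening: 0.599
```

Call:
{"method": "drive_tool", "body": {"commands": [{"dx": -25, "dy": 0, "dz": 30, "yaw": 0}, {"dx": -35, "dy": 0, "dz": 20, "yaw": 0}, {"dx": -30, "dy": 0, "dz": 0, "yaw": 0}, {"dx": 0, "dy": 0, "dz": 0, "yaw": 0}, {"dx": 0, "dy": 0, "dz": 0, "yaw": 0}]}}

```text
t: 9.42
eef_pos: [405.8, 36.5, 326.6]
tcp_rot: [3.14, 0.0, 1.502]
ft_force: [-0.4, 0.6, 0.3]
opening: 0.6
```

Run:
```python
from h import *
s=env.state();print(s['t'],s['eef_pos'],s['ft_force'])
for c in ('wrist','top','side'):
    im=env.read_camera(c)[:,:,::-1]; cv2.imwrite(f'pics/{c}9.png',im)
```

```text
9.4167 [405.82889242  36.46684763 326.61952063] [-0.4451388   0.64524759  0.27053443]
```

View pics/wrist9.png

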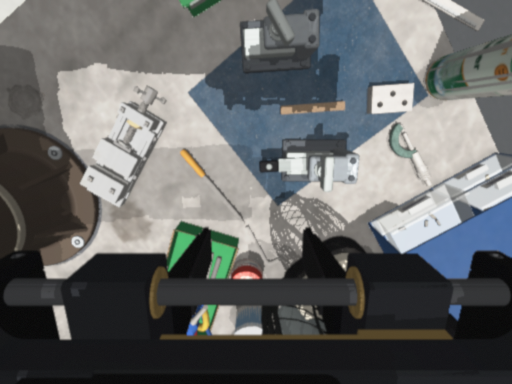

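View pics/side9.png

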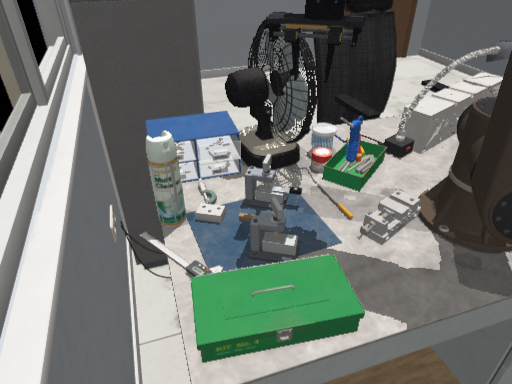

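Run:
```python
import cv2
im=cv2.imread('pics/wrist9.png')[120:210,240:370]
cv2.imwrite('pics/w9z.png',cv2.resize(im,None,fx=6,fy=6,interpolation=cv2.INTER_CUBIC))
im=cv2.imread('pics/side9.png')[145:215,230:320]
cv2.imwrite('pics/s9z.png',cv2.resize(im,None,fx=8,fy=8,interpolation=cv2.INTER_CUBIC))
```

```text
(no output)
```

View pics/w9z.png

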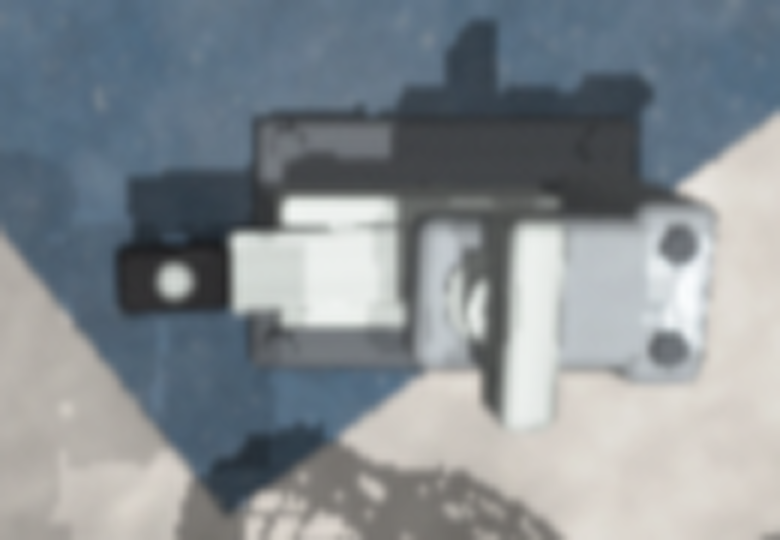

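View pics/s9z.png

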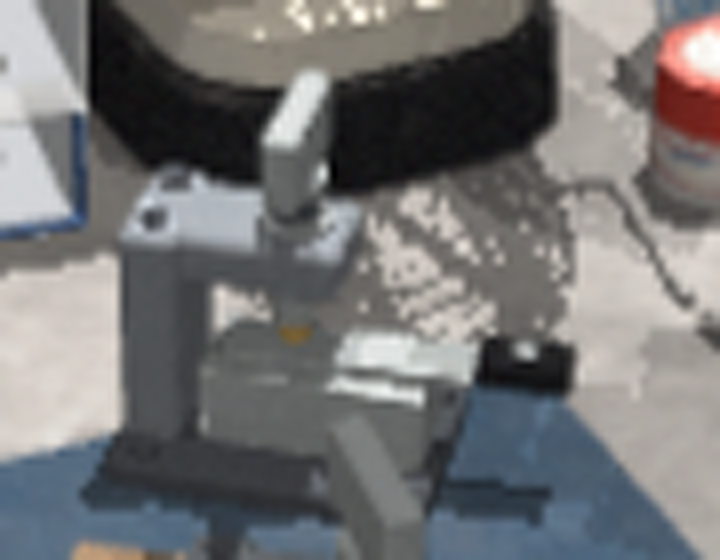

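Run:
```python
from h import *
s=env.state();print(s['t'],np.abs(s['qvel']).max(),s['ft_force'])
env.job_done()
```

```text
9.5667 0.01137102716019572 [ 0.56189202 -0.81588576  0.31921511]
the job is handed in; nothing more can be done
```

I turned the adjusting screw on the gauge stand (the right-hand one) clockwise by about 53°. I gripped its bar head and followed the screw down about 5.5 mm as it sank, then let go, lifted clear and handed the job in at about 9.6 s.

**Last checks:**
- **Bar angle:** the bar lies at about -94° and the stand at about -4°. That makes it square across the arm, to within a degree or two as far as I could measure. The wrist picture after release agrees.
- **Foot and gauge:** the side picture shows the foot down on the blade. The gauge is still in the gap with no movement I could see.
- **Other stand:** I did not touch it, and its bar looks unchanged.
- **Forces:** wrist force read at most about 12 N during turning and about zero after release.

**Disagreements along the way:**
- **Stand yaw:** single-edge readings ran from about -9° to 0°. I used about -4°, from the base and anvil edges; the centre line I measured down the middle of the arm gave about the same.
- **Bar position:** my first wrist-camera estimate was off because a shadow hid part of the bar, so I measured it again before gripping.

I did not measure the drag itself; it is inferred from the bar being square.

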